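Clip a saffron sample holder into the grading stand

ROBOT

A 6-joint arm with a two-finger parallel gripper is mounted at the origin on the work surface. World frame = base frame: x ahead of the robot, y to its left, z up, the work surface at z = 0. Lengths are in m, angles in rad, forces in N, time in s.
With the tool pointing down it reaches from about 0.275 to 0.725 m from the base axis. Payload 5.6 kg.
Tool frame: the origin (TCP) lies between the finger pads; the fingertips stand 14 mm ahead of it and the grasp point (between the pads) lies 5 mm behind it (bot.nose_length is the distance from the TCP to the fingertips, in m); z points along the fingers, y is the direction in which the jaws open and shut (so a half turn about z gives the same grasp; the last joint's range is limited). The gripper opens to 85 mm and grips with 20 to 120 N. Pads are 22 mm wide; open, the fingers measure 114 mm over their backs; the gripper's body (76 mm by 85 mm) begins 54 mm behind the grasp point. The pads swing forward as they close: fully open they stand 13 mm farther back than shut.
Start: joints at [1.566, 0.255, 0.108, 0, -1.424, -0.285], TCP at [0.157, 0.527, 0.245] pointing down, gripper open.
Joint ranges: [-2.95, 2.95], [-1.21, 1.97], [-1.09, 1.5], [-2.87, 1.71], [-2.94, -0.07], [-3.05, 3.05]. Speed limits (rad/s): [2.57, 2.57, 3.14, 3.14, 3.14, 3.14].

INTERFACE

Orientations are given as a rotation vector (axis times angle).
In Python, from bench import bot gives the robot as it stands. The module is installed in compiled form; this text tells all that it offers.
- The arm moves only by the tool servo_tool, never from a script. Its argument "rows" is a list of rows, each a list of 5 numbers: the finger opening in mm, from 0 to 85.4, then the shift along the tool's x, y, z in units of 50 mm (1.0 is 50 mm), then the turn about the tool's z in units of 5 degrees (1.0 is 5 degrees). A call has 1 to 12 rows; each row is the pose to reach, as a shift and turn from the pose commanded when the call began, along the tool's axes at that moment; what a row does not reach only later rows make up. A row lasts 1/10 s, in which the tool goes at most 50 mm and 8.59 degrees, less where a joint would pass 70% of its speed; a pose out of reach is approached as far as the arm can. A call with a gripper value outside its range is refused whole. The fingers move at their own pace and stop on an object; the grip force is fixed at half the most. Time passes only in rows, so rows that repeat a pose let the fingers close. It gives the time, the measured TCP pose, the force and the opening at its end, in the units of the state.
- bot.get_state(): the state, without advancing time (a new reading comes with each control period).
- bot.get_image(name): name is "scene" or "top" or "wrist"; returns a dict with "image" (384x512x3 uint8, blue, green, red), "camera_matrix" (3x3 intrinsics, pixels), "distortion" ([k1, k2, p1, p2, k3] as OpenCV has them; the pictures are not rectified), "R" (3x3) and "t" (3): a world point X has camera coordinates R X + t. Camera axes: x right, y down, z forward; pixel columns grow to the right and rows downward; lengths in m; the calibration is good to about 2 mm. A picture is of the moment at which its call begins. There is no depth.
- bot.sign_off(): hands the job in, once; it reports no verdict.
The state is a dict: "t": time; "q": joint angles; "dq": joint speeds; "effort": joint torques, N m; "tcp_pos": TCP position; "ee_rot": TCP orientation; "force": force on the tool from outside, world axes, zero at the start; "ft_torque": the same for the moment, N m; "grip_width": finger opening in m.
Only numpy, scipy, OpenCV 4.12 (cv2) and the standard library are available. Lean on these libraries where they do the work, as an engineer would, in place of code of your own. Each camera call takes 0.05 s, during which the arm holds its last target. There are 200 camera calls.

TASK

With one fingertip press the blue bar of the grading stand down so that its spring clip lifts, and with the other fingertip push the white sample holder with the red window along its lane, beneath the clip's black foot, fully home against the black end stop. Keep the bar pressed until the holder is home, then let go so that the clip springs down onto the holder, and move clear. Only press and push: do not pick up the holder or tip it, and leave everything else where it is.

Things in the scene. Friction and masses are not known exactly. Their poses are not given: they have to be found in the camera images.
- stand: Fixed stand on a wooden board 250 x 190 mm. Origin on the table; x is the push direction (roughly the robot's left), along the lane to the black end stop, z up. In this frame, mm: the lane is a flat grey stage, top z 30, centre line y -30, open at its rear (x -115), between two aluminium rails 43 apart, tops z 37. Blue press bar on the y + side, centre line y 34.
- stop (a point): Middle of the black end stop's face at the far end of the lane: at stand x 85, y -30, z 30 mm (on the stage). The stop is 14 mm high; the holder's leading end touches it when home.
- axle (a point): Point on the clip's axle, at stand x -48.5, y 0, z 43 mm. The axle (8 mm thick) runs along stand x, carried by posts at x -110 and x 80 (tops z 48), between bar and lane. Two fingertips about 64 mm apart straddle it: one on the bar at y 34, the other in the lane at y -30 behind the holder. The bar is long, so the pressing tip can slide along it during the push.
- press_bar (a point): Blue flat bar, 127 mm along the lane x 26 mm wide, 5 thick. The point: centre of its top face, at rest stand x -48.5, y 34, z 43 mm. Pressed, it swings down about the axle (12 mm at the stop) and springs back when let go; 1.5 N to start, 7 N at the stop. With the fingertip 34 to 37 mm above the table the clip is lifted enough and the other tip, level with it, can push the holder.
- clip (a joint): Clip angle in rad: 0 at rest, 0.36 with the bar pressed to its stop. The foot clears the holder above about 0.21; it reads about 0.20 when the foot rests on the holder.
- jaw (a point): Black round foot of the clip over the lane, a bar 10 mm in diameter, 14 mm long along the lane. The point: middle of its underside, at stand x 62, y -30 mm; at rest 36 mm above the table (6 mm above the stage), so that it blocks the holder; it rises to about 46 mm above the table.
- holder: White flat sample holder with a sealed dark red round window, 75 (x) x 40 (y) x 12 (z) mm, 60 g, loose on the stage in the lane behind the foot, its length along the lane. Origin at the centre of its underside, its x within 0.02 rad of the stand's x. Fully home its origin is at stand x 47.5 mm.
- spare: Bystander: another white holder of the same size with an orange window, lying on the board beside the lane. Origin at the centre of its underside.
- dish: Bystander: small terracotta dish, 44 mm wide, 20 mm high, on the board beside the lane. Origin at its underside.
- bowl: Bystander: terracotta bowl, 130 mm wide, 50 mm high, on the table. Origin at its underside.
- plate: Bystander: white ceramic plate, 170 mm wide, 30 mm high. Origin at its underside.
- jar: Bystander: amber glass jar with wooden cap, 60 mm wide, 85 mm high. Origin at its underside.
- tin: Bystander: red tin, 68 mm wide, 70 mm high. Origin at its underside.
- brush: Bystander: brush, 170 mm long, lying beyond the stand. Origin at its underside.
Things that resemble listed ones, but are neither listed nor needed, are in the scene too. Leave any yellow look-alike of the holder alone.

How it is judged:
On the way, in this order (a step that is already met when the one before it is completed fails the run):
1. a fingertip holds the blue bar down, the clip lifted clear, and the holder not yet home (value of joint clip above 0.19 rad and contact force between the fingers and clip above 0.5 N and x of holder in the frame of stand below 0.035 m), for 0.1 s.
2. the holder is pushed home beneath the foot while the bar is still held down (value of joint clip above 0.19 rad and contact force between the fingers and clip above 0.5 N and x of holder in the frame of stand between 0.0425 and 0.0505 m and y of holder in the frame of stand between -0.034 and -0.026 m and angle between the x axis of holder and the x axis of stand, either way round below 0.1 rad), for 0.1 s.
At the end, for the whole second after the job is handed in: The holder lies flat on the stage against the end stop (within about 5 mm), along the lane, at rest, with the clip's foot sprung down onto it (over 1 N) and the bar released (x of holder in the frame of stand between 0.0425 and 0.0505 m and y of holder in the frame of stand between -0.034 and -0.026 m and angle between the x axis of holder and the x axis of stand, either way round below 0.1 rad and z of holder in the frame of stand between 0.027 and 0.033 m and angle between holder's own z axis and vertical below 0.08 rad and contact force between clip and holder above 1 N and value of joint clip between 0.15 and 0.25 rad and linear speed of holder below 0.02 m/s); the robot touches nothing.
It fails at once if the holder is lifted off the stage or tipped (z of holder in the frame of stand above 0.036 m or z of holder in the frame of stand below 0.02 m or angle between holder's own z axis and vertical above 0.2 rad).
It fails at once if another thing on the board or table is moved by more than 20 mm (distance of any of spare, dish, bowl, plate, jar, tin, brush from where it was at the start of the episode above 0.02 m).
It also fails if it takes over 40 s, if anything falls off the work surface, if the arm or the gripper's body presses on something with over 40 N, if the wrist force passes 120 N, or if a joint passes its speed limit or range.

## Working session

There is one attempt and no reset: what is moved stays moved. The work goes in short steps, Python scripts to look and compute and a tool call to move; the robot and the scene stay as the last step left them, time stands still between calls to the robot, and variables do not carry over. Pictures are saved under pics/ and viewed, about 8 in all and at most 12, crops included, and the job is handed in when it is done.

Besides the shell and the picture viewer there is one more tool, called after "Emit:" as a command line: name --pt "numbers of a row" for each row, then --argument value for the rest. servo_tool: Moves the arm, as the interface text tells. Its arguments: {"type":"object","properties":{"rows":{"type":"array","items":{"type":"array","items":{"type":"number"}}}},"required":["rows"]}

```bash
mkdir -p pics; python3 - <<'E'
from bench import bot
import cv2,pickle
s=bot.get_state();print(s['tcp_pos'],s['ee_rot'],s['grip_width'],s['t'],bot.nose_length)
d={n:bot.get_image(n) for n in("scene","top")}
pickle.dump(d,open('im0.pkl','wb'))
for n in d: cv2.imwrite(f'pics/{n}0.png',d[n]['image']); print(n,d[n]['camera_matrix'].tolist(),d[n]['R'].tolist(),d[n]['t'])
E
```

```text
[0.15697472 0.52665459 0.24440709] [ 3.10684559e+00 -4.53501231e-01 -3.68172634e-04] 0.08532078713281611 0.0 0.014
scene [[351.06018720348703, 0.0, 256.89997812240665], [0.0, 351.06018720348703, 198.5456179450895], [0.0, 0.0, 1.0]] [[0.3461705243295157, 0.9381715194144024, 0.0004101769128605161], [0.7226860098810778, -0.2663809189042998, -0.6377822019826732], [-0.5982398341865867, 0.22107782838487558, -0.7702166543181422]] [-0.15665379 -0.364111    1.53461035]
top [[438.8395501557837, 0.0, 257.9578816608561], [0.0, 438.8395501557837, 188.6469500198487], [0.0, 0.0, 1.0]] [[-0.007522062954338055, -0.9996926543681063, 0.023622348980592303], [-0.9901266417307891, 0.004139231215127391, -0.1401145963126522], [0.13997375433923584, -0.02444306788023201, -0.9898534661902141]] [-0.03539224  0.54972691  1.17141038]
```

View pics/top0.png

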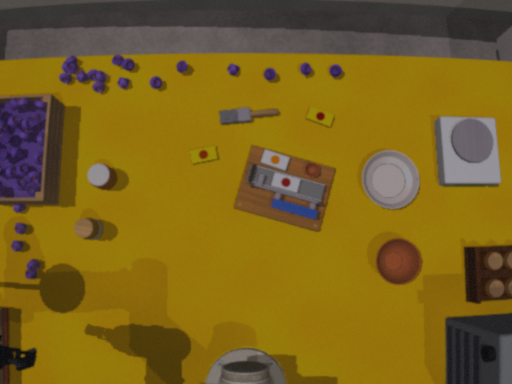

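View pics/scene0.png

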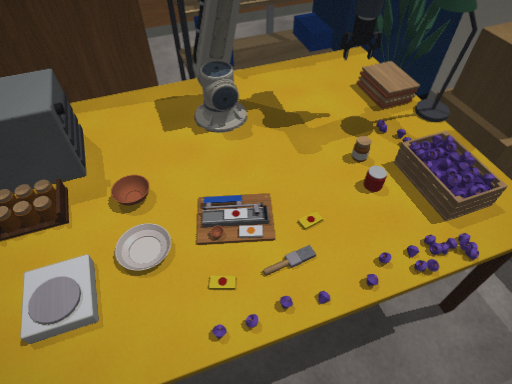

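Top view: stand at about (286,187). Possible targets: the white holder with a red window in the lane (286,183), the orange-window spare (274,159), and the yellow look-alikes (204,155) and (320,116). I choose (286,183). The blue bar is at (295,208). Next I measure these in both views and make a close crop.

```bash
cat > h.py <<'E'
import cv2,numpy as np
def ray(c,uv,z):
    p=cv2.undistortPoints(np.array(uv,float).reshape(-1,1,2),c['camera_matrix'],np.array(c['distortion'],float)).reshape(-1,2)
    d=np.c_[p,np.ones(len(p))]@c['R']; o=-c['R'].T@c['t']
    return o+d*((z-o[2])/d[:,2])[:,None]
def proj(c,X):
    return cv2.projectPoints(np.array(X,float).reshape(-1,1,3),cv2.Rodrigues(np.array(c['R']))[0],np.array(c['t'],float),c['camera_matrix'],np.array(c['distortion'],float))[0].reshape(-1,2)
def mask(c,kind):
    h,s,v=[a.astype(int) for a in cv2.split(cv2.cvtColor(c['image'],cv2.COLOR_BGR2HSV))]
    m={'blue':(abs(h-112)<10)&(s>140)&(v>60),'red':((h<8)|(h>170))&(s>130)&(v>60)}[kind]
    return m.astype(np.uint8)
def blobs(c,kind,amin=8):
    n,l,st,ce=cv2.connectedComponentsWithStats(mask(c,kind))
    out=[]
    for i in range(1,n):
        if st[i,4]>=amin:
            cnt=cv2.findContours((l==i).astype(np.uint8),0,1)[0][0]
            out.append((ce[i].round(1),st[i,4],cv2.minAreaRect(cnt),cnt))
    return out
E
python3 - <<'E'
import pickle
from h import *
d=pickle.load(open('im0.pkl','rb'))
for n,(x0,y0,x1,y1) in {'top':(225,140,345,235),'scene':(190,185,280,245)}.items():
    c=d[n]
    for k in('blue','red'):
        for ce,a,r,cnt in blobs(c,k):
            if x0<ce[0]<x1 and y0<ce[1]<y1:
                bx=ray(c,cv2.boxPoints(r),.043)
                print(n,k,ce,a,ray(c,ce,.043 if k=='blue' else .042).round(4),bx[:,:2].round(3).tolist())
    cv2.imwrite(f'pics/c_{n}.png',cv2.resize(c['image'][y0:y1,x0:x1],None,fx=6,fy=6,interpolation=2))
E
```

```text
top blue [294.3 208.4] 349 [[ 0.4939 -0.1378  0.043 ]] [[0.5, -0.075], [0.521, -0.081], [0.488, -0.199], [0.466, -0.193]]
top red [285.4 182. ] 39 [[ 0.5673 -0.1145  0.042 ]] [[0.576, -0.105], [0.576, -0.122], [0.559, -0.122], [0.559, -0.105]]
scene blue [222.4 198.8] 214 [[ 0.4921 -0.1379  0.043 ]] [[0.463, -0.195], [0.496, -0.077], [0.521, -0.084], [0.488, -0.2]]
scene red [235.5 213. ] 26 [[ 0.5634 -0.115   0.042 ]] [[0.554, -0.12], [0.559, -0.105], [0.575, -0.11], [0.569, -0.125]]
```

View pics/c_top.png

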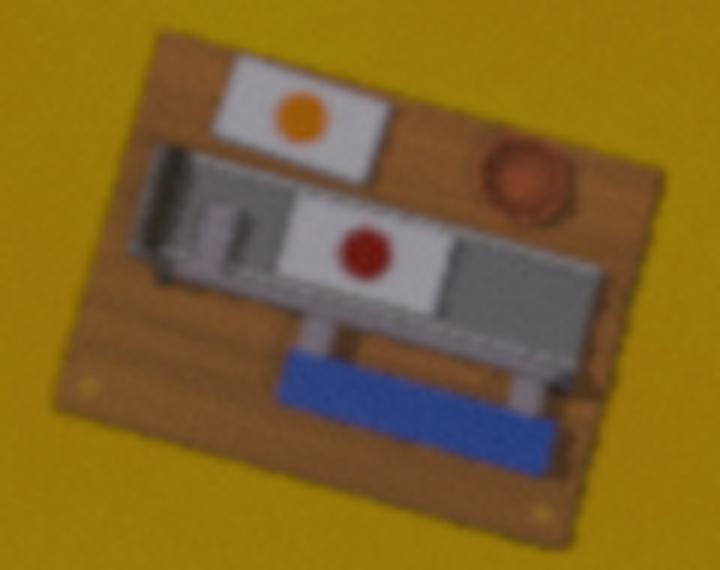

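The red window at crop (365,252), top pixel (286,182), is on the white holder in the lane, behind the foot at crop (220,225). The bar's lead end is at crop (290,380). I now move over the stand and turn the tool to match it.

Emit:
servo_tool --pt "50 0.4 0.4 0 0.7" --pt "50 1 1 0 1.7" --pt "50 1.6 1.7 0 2.8" --pt "50 2.3 2.4 0 3.8" --pt "50 3 3.1 0 4.9" --pt "50 3.7 3.8 0 6" --pt "50 4.4 4.5 0 7.2" --pt "50 5.1 5.2 0 8.3" --pt "50 5.8 5.9 0 9.4" --pt "50 6.5 6.6 0 10.5" --pt "50 7.2 7.3 0 11.6" --pt "50 7.8 8 0 12.6"

```text
t: 1.3
tcp_pos: [0.417, 0.0302, 0.2451]
ee_rot: [2.409, -2.016, -0.0]
force: [1.0, 1.5, 0.6]
grip_width: 0.05
```

```bash
cat > st.py <<'E'
# stand frame estimate and what remains to go, in move units
from bench import bot
import numpy as np,sys
from scipy.spatial.transform import Rotation as Ro
TH=np.radians(74.2); O=np.array([.539,-.1005])
try: TH,ox,oy=np.load('stand.npy'); O=np.array([ox,oy])
except Exception: pass
XS=np.array([np.cos(TH),np.sin(TH)]); YS=np.array([-XS[1],XS[0]])
def world(x,y,z): return np.r_[O+XS*x+YS*y,z]
def tostand(p): d=np.asarray(p)[...,:2]-O; return np.stack([d@XS,d@YS],-1)
def goal(x,y,z):
    s=bot.get_state(); R=Ro.from_rotvec(s['ee_rot']).as_matrix()
    dv=R.T@(world(x,y,z)-s['tcp_pos'])
    ang=np.arctan2(*(R.T@np.r_[YS,0])[[0,1]])  # tool y onto YS
    print('stand xy mm',(tostand(s['tcp_pos'])*1e3).round(1),'z',(s['tcp_pos'][2]*1e3).round(1),'F',s['force'].round(2),'w',round(s['grip_width']*1e3,1),'t',s['t'])
    print('shift units',(dv/.05).round(2),'turn units',round(np.degrees(-ang)/5,2))
if __name__=='__main__': goal(*map(float,sys.argv[1:4]))
E
python3 st.py -0.070 0.002 0.244
```

```text
stand xy mm [ 92.5 153. ] z 245.1 F [0.95 1.47 0.56] w 50.0 t 1.3
shift units [ 4.24 -1.29  0.02] turn units 5.19
```

Emit:
servo_tool --pt "50 0.7 -0.2 0 1" --pt "50 1.4 -0.4 0 2" --pt "50 2.1 -0.6 0 3" --pt "50 2.8 -0.9 0 4" --pt "50 3.5 -1.1 0 4.8" --pt "50 4 -1.2 0 5.1" --pt "50 4.2 -1.3 0 5.2" --pt "50 4.2 -1.3 0 5.2" --pt "50 4.2 -1.3 0 5.2"

```text
t: 2.2
tcp_pos: [0.5181, -0.1619, 0.245]
ee_rot: [1.9, -2.502, -0.001]
force: [0.2, -0.2, -0.3]
grip_width: 0.0497
```

```bash
python3 st.py -0.070 0.002 0.244; python3 - <<'E'
from bench import bot
import cv2,pickle
c=bot.get_image('wrist'); pickle.dump(c,open('w1.pkl','wb')); cv2.imwrite('pics/w1.png',c['image'])
E
```

```text
stand xy mm [-64.8   3.3] z 245.0 F [ 0.2  -0.19 -0.31] w 49.7 t 2.2
shift units [ 0.1  -0.03  0.02] turn units 0.04
```

View pics/w1.png

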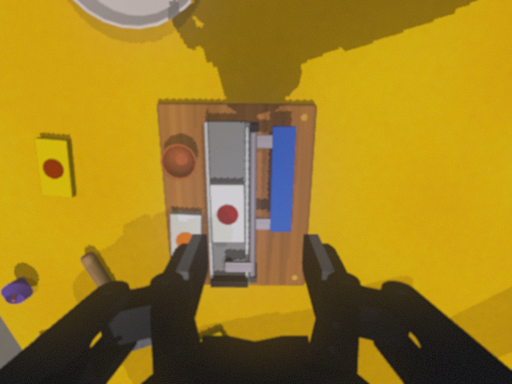

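The wrist view shows the stand aligned with the tool. The bar is at (283,179), the red window at (227,214), the end stop at (229,280) and the rear end of the lane at (228,122). I refine the stand frame from this view.

```bash
python3 - <<'E'
import pickle
from h import *
import st
for f in ('w1',):
    c=pickle.load(open(f+'.pkl','rb'))
    for k,z in(('blue',.043),('red',.042)):
        for ce,a,r,cnt in blobs(c,k,30):
            if 150<ce[0]<320 and 90<ce[1]<290:
                bx=ray(c,cv2.boxPoints(r),z); P=ray(c,ce,z)[0]
                print(k,ce,a,P.round(4),(st.tostand(P)*1e3).round(1),(st.tostand(bx)*1e3).round(1).tolist())
                if k=='blue':
                    e=bx[np.argsort(bx@np.r_[st.XS,0])]; v=(e[2:].mean(0)-e[:2].mean(0)); print('angle',np.degrees(np.arctan2(v[1],v[0])),np.linalg.norm(v))
cv2.imwrite('pics/w1c.png',cv2.resize(c['image'][95:295,150:320],None,fx=3,fy=3,interpolation=2))
E
```

```text
blue [281.7 177.3] 2117 [ 0.4897 -0.1421  0.043 ] [-53.4  36.1] [[12.8, 22.0], [-111.2, 24.8], [-110.3, 48.2], [14.0, 48.1]]
angle 73.53376210679781 0.12418341186105382
red [227.3 214.1] 251 [ 0.5637 -0.1149  0.042 ] [ -7.1 -27.7] [[-17.4, -37.3], [-17.5, -17.1], [3.2, -17.4], [3.3, -38.0]]
```

View pics/w1c.png

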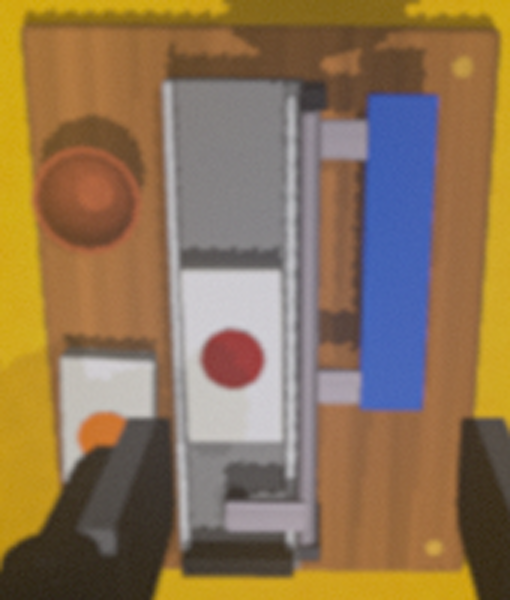

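```bash
python3 - <<'E'
import pickle
from h import *
import st
c=pickle.load(open('w1.pkl','rb'))
g=lambda L:np.array(L,float)/3+[150,95]
for n,L,z in(('Lrail outer',[(164,85),(183,530)],.037),('Rrail outer',[(299,85),(296,480)],.037),('holder top corners',[(183,270),(281,270),(282,441),(189,442)],.042),('stop top',[(185,545),(293,545)],.044),('lane rear',[(166,82),(298,82)],.035),('board',[(24,30),(497,30),(462,568)],.012)):
    P=ray(c,g(L),z); v=P[-1]-P[0]
    print(n,(st.tostand(P)*1e3).round(1).tolist(),np.degrees(np.arctan2(v[1],v[0])).round(2))
E
```

```text
Lrail outer [[-113.5, -50.9], [76.0, -51.3]] 74.07
Rrail outer [[-113.7, -0.9], [51.2, -2.2]] 73.76
holder top corners [[-43.5, -45.8], [-43.7, -7.8], [30.1, -7.8], [30.7, -46.3]] 73.84
stop top [[78.8, -49.6], [78.6, -3.4]] 164.5
lane rear [[-114.4, -50.4], [-114.6, -1.3]] 164.44
board [[-132.2, -108.9], [-133.1, 76.2], [112.5, 76.1]] 111.28
```

```bash
python3 - <<'E'
import st,numpy as np
O=st.O+.0022*st.YS; np.save('stand.npy',[np.radians(74.0),*O])
E
python3 st.py -0.070 0.002 0.075
```

```text
stand xy mm [-64.6   1. ] z 245.3 F [-0.05 -0.46  0.79] w 50.0 t 2.25
shift units [0.11 0.02 3.41] turn units 0.09
```

Emit:
servo_tool --pt "50 0.1 0 0.3 0.1" --pt "50 0.1 0 0.8 0.1" --pt "50 0.1 0 1.4 0.1" --pt "50 0.1 0 2 0.1" --pt "50 0.1 0 2.6 0.1" --pt "50 0.1 0 3.1 0.1" --pt "50 0.1 0 3.3 0.1" --pt "50 0.1 0 3.4 0.1" --pt "50 0.1 0 3.4 0.1" --pt "50 0.1 0 3.4 0.1"

```text
t: 3.25
tcp_pos: [0.518, -0.1673, 0.0767]
ee_rot: [-1.888, 2.509, -0.003]
force: [-0.9, -0.2, 0.1]
grip_width: 0.0504
```

```bash
python3 st.py -0.070 0.002 0.055; python3 - <<'E'
from bench import bot
import cv2,numpy as np
a=bot.get_image('wrist')['image'];s=bot.get_image('scene')['image'][170:255,180:290];t=bot.get_image('top')['image'][140:235,225:345]
r=lambda i,w,h:cv2.resize(i,(w,h),interpolation=2)
cv2.imwrite('pics/m2.png',np.hstack([r(a[60:384,100:420],400,405),np.vstack([r(s,390,300),r(t,390,300)])[:405*2]] if 0 else [r(a[60:384],480,600*324//340),np.vstack([r(s,310,285),r(t,310,286)])]))
E
```

```text
stand xy mm [-70.   -0.4] z 76.7 F [-0.88 -0.17  0.08] w 50.4 t 3.25
shift units [0.   0.05 0.43] turn units -0.01
```

View pics/m2.png

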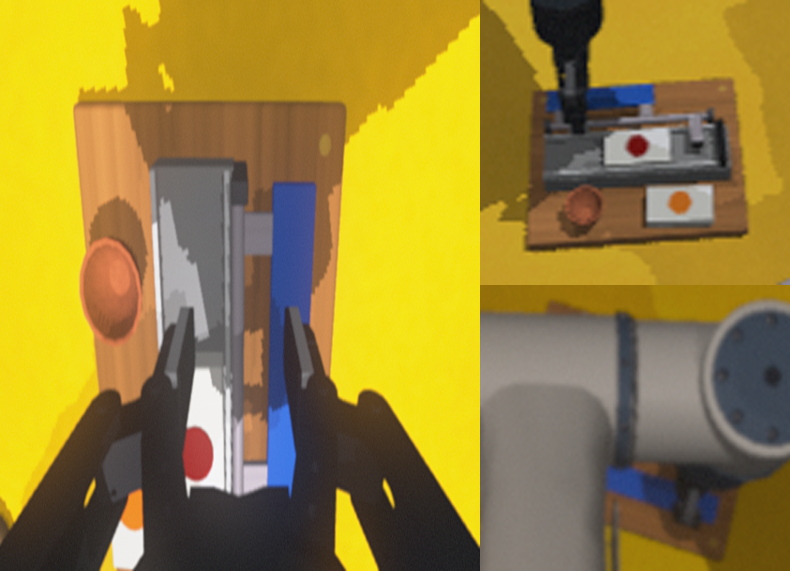

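Both tips line up: the lane tip over the lane behind the holder, about (180,315), and the other over the bar, about (295,312). I descend in steps and use the force to tell when the bar is touched.

Emit:
servo_tool --pt "50 0 0.05 0.2 0" --pt "50 0 0.05 0.3 0" --pt "50 0 0.05 0.3 0" --pt "50 0 0.05 0.3 0"

```text
t: 3.8
tcp_pos: [0.5145, -0.1667, 0.06]
ee_rot: [1.888, -2.51, -0.001]
force: [-0.7, -0.2, -0.8]
grip_width: 0.0498
```

Emit:
servo_tool --pt "50 0 0 0.1 0" --pt "50 0 0 0.1 0" --pt "50 0 0 0.1 0"

```text
t: 4.1
tcp_pos: [0.5146, -0.1667, 0.0551]
ee_rot: [1.888, -2.51, -0.0]
force: [-0.9, 0.2, -0.1]
grip_width: 0.0501
```

Emit:
servo_tool --pt "50 0 0 0.06 0" --pt "50 0 0 0.06 0" --pt "50 0 0 0.06 0"

```text
t: 4.4
tcp_pos: [0.5151, -0.1668, 0.0526]
ee_rot: [-1.888, 2.51, -0.001]
force: [1.7, -0.4, 2.4]
grip_width: 0.0498
```

Emit:
servo_tool --pt "50 0 0 0.04 0" --pt "50 0 0 0.06 0" --pt "50 0 0 0.06 0" --pt "50 0 0 0.06 0"

```text
t: 4.8
tcp_pos: [0.5152, -0.1668, 0.0497]
ee_rot: [-1.888, 2.51, -0.002]
force: [1.0, -0.2, 5.0]
grip_width: 0.0501
```

Emit:
servo_tool --pt "50 0 0 0.04 0" --pt "50 0 0 0.05 0" --pt "50 0 0 0.05 0" --pt "50 0 0 0.05 0"

```text
t: 5.2
tcp_pos: [0.5155, -0.1669, 0.0473]
ee_rot: [-1.888, 2.509, -0.002]
force: [2.1, -0.8, 5.7]
grip_width: 0.0501
```

```bash
python3 st.py -0.060 0.002 0.046; python3 - <<'E'
from bench import bot
import cv2,numpy as np
F=[]
for i in range(4):
    a=bot.get_image('wrist');F.append(bot.get_state()['force'])
print(np.mean(F,0))
s=bot.get_image('scene')['image'][185:245,190:280]
r=lambda i,w,h:cv2.resize(i,(w,h),interpolation=2)
cv2.imwrite('pics/m3.png',np.hstack([r(a['image'][60:384,110:400],400,447),r(s,400,447)]))
E
```

```text
stand xy mm [-70.3   2.1] z 47.3 F [ 2.11 -0.75  5.68] w 50.1 t 5.2
shift units [-0.21 -0.    0.03] turn units -0.02
[ 1.91087032 -1.18515481  5.60381272]
```

View pics/m3.png

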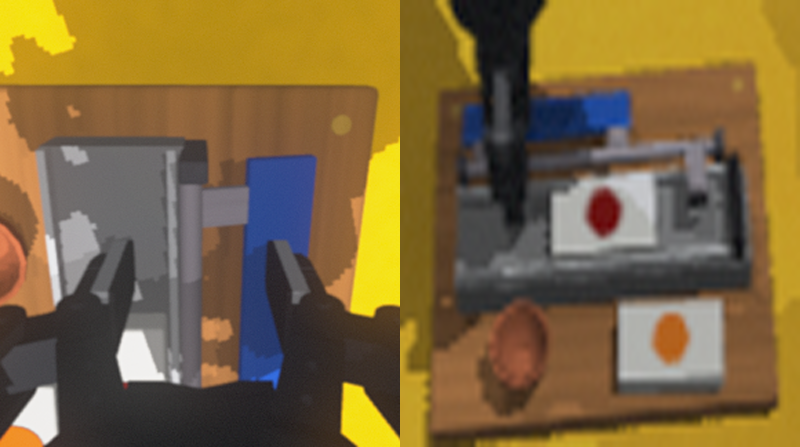

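The bar is held down (about 5.6 N, tip about 35 mm up). In the scene view the foot is lifted in front of the holder at (700,190), and the lane tip is behind the holder at (515,222). Now I push.

Emit:
servo_tool --pt "50 -0.06 0 0 0" --pt "50 -0.14 0 0 0" --pt "50 -0.22 0 0 0" --pt "50 -0.3 0 0 0" --pt "50 -0.38 0 0 0" --pt "50 -0.46 0 0 0" --pt "50 -0.54 0 0 0" --pt "50 -0.62 0 0 0" --pt "50 -0.7 0 0 0" --pt "50 -0.76 0 0 0" --pt "50 -0.8 0 0 0" --pt "50 -0.8 0 0 0"

```text
t: 6.65
tcp_pos: [0.5259, -0.1278, 0.0468]
ee_rot: [-1.888, 2.51, 0.0]
force: [-2.7, -2.0, 5.5]
grip_width: 0.0503
```

```bash
python3 st.py 0 0.002 0.047; cat > look.py <<'E'
from bench import bot
import cv2,sys
from h import *
import st
c=bot.get_image('scene')
for ce,a,r,cnt in blobs(c,'red',5):
    if 190<ce[0]<280 and 190<ce[1]<230: print('window',ce,a,(st.tostand(ray(c,ce,.042)[0])*1e3).round(1))
cv2.imwrite(f'pics/{sys.argv[1]}.png',cv2.resize(c['image'][185:245,190:280],None,fx=6,fy=6,interpolation=2))
E
python3 look.py s4
```

```text
stand xy mm [-29.8   2.8] z 46.8 F [-2.68 -2.    5.47] w 50.3 t 6.65
shift units [-0.6  -0.02 -0.  ] turn units -0.02
window [243.1 212.9] 31 [ 17.4 -31.1]
```

Emit:
servo_tool --pt "50 -0.06 0 0 0" --pt "50 -0.14 0 0 0" --pt "50 -0.22 0 0 0" --pt "50 -0.3 0 0 0" --pt "50 -0.38 0 0 0" --pt "50 -0.44 0 0 0" --pt "50 -0.5 0 0 0" --pt "50 -0.5 0 0 0"

```text
t: 7.5
tcp_pos: [0.5329, -0.1036, 0.0467]
ee_rot: [-1.888, 2.51, 0.0]
force: [-1.0, -2.1, 4.2]
grip_width: 0.0502
```

Emit:
servo_tool --pt "50 -0.03 0 0 0" --pt "50 -0.06 0 0 0" --pt "50 -0.06 0 0 0"

```text
t: 7.8
tcp_pos: [0.5336, -0.1011, 0.0468]
ee_rot: [-1.888, 2.511, 0.0]
force: [-1.8, -2.4, 4.8]
grip_width: 0.05
```

```bash
python3 st.py 0 0.002 0.047; python3 look.py s5
```

```text
stand xy mm [-2.   2.9] z 46.8 F [-1.77 -2.42  4.78] w 50.0 t 7.8
shift units [-0.04 -0.02 -0.  ] turn units -0.02
window [251.3 212.5] 29 [ 44.1 -31.4]
```

View pics/s5.png

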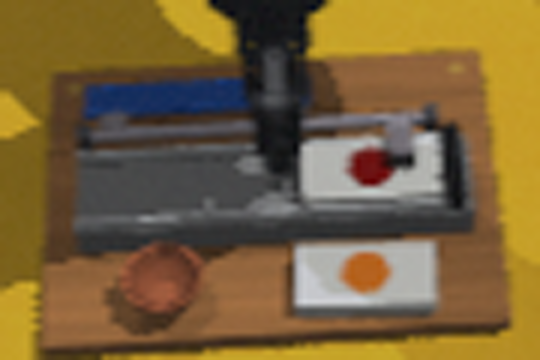

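The holder is beneath the foot at (400,160), nearly home: its front end at (443,165) is close to the stop at (455,165). I creep forward until the force rises.

Emit:
servo_tool --pt "50 -0.02 0 0 0" --pt "50 -0.03 0 0 0" --pt "50 -0.03 0 0 0"

```text
t: 8.15
tcp_pos: [0.5339, -0.0999, 0.0467]
ee_rot: [1.888, -2.511, -0.0]
force: [-2.8, -3.7, 4.0]
grip_width: 0.0501
```

Emit:
servo_tool --pt "50 -0.02 0 0 0" --pt "50 -0.03 0 0 0" --pt "50 -0.03 0 0 0"

```text
t: 8.45
tcp_pos: [0.5342, -0.0988, 0.0468]
ee_rot: [1.888, -2.51, 0.0]
force: [-3.1, -5.2, 4.6]
grip_width: 0.0498
```

Emit:
servo_tool --pt "50 -0.02 0 0 0" --pt "50 -0.03 0 0 0" --pt "50 -0.03 0 0 0"

```text
t: 8.75
tcp_pos: [0.5342, -0.0986, 0.0468]
ee_rot: [1.887, -2.509, 0.002]
force: [-2.8, -10.4, 6.1]
grip_width: 0.0502
```

The force rises and motion stalls, so the holder is against the stop. I hold briefly, back the pusher off with the bar still pressed, then lift.

Emit:
servo_tool --pt "50 0 0 0 0" --pt "50 0 0 0 0" --pt "50 0.05 0 0 0" --pt "50 0.12 0 0 0" --pt "50 0.2 0 0 0" --pt "50 0.2 0 0 0"

```text
t: 9.35
tcp_pos: [0.5327, -0.1061, 0.0471]
ee_rot: [-1.887, 2.509, -0.0]
force: [-0.1, 4.0, 5.2]
grip_width: 0.05
```

```bash
python3 st.py 0 0.002 0.047; python3 look.py s6
```

```text
stand xy mm [-7.1  2.3] z 47.1 F [-0.08  4.01  5.21] w 50.0 t 9.35
shift units [-0.14 -0.01  0.  ] turn units -0.02
window [251.8 212.6] 26 [ 45.7 -32. ]
```

View pics/s6.png

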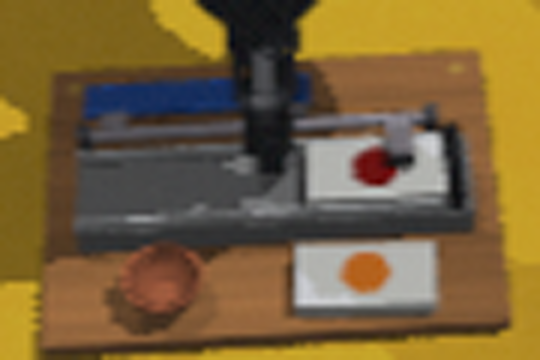

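The holder's front end at (447,165) touches the stop, and the pusher is now clear behind it. Next I release the bar slowly and lift away.

Emit:
servo_tool --pt "50 0 0 -0.05 0" --pt "50 0 0 -0.12 0" --pt "50 0 0 -0.2 0" --pt "50 0 0 -0.35 0" --pt "50 0 0 -0.6 0" --pt "50 0 0 -1 0" --pt "50 0 0 -1.6 0" --pt "50 0 0 -2.2 0" --pt "50 0 0 -2.8 0" --pt "50 0 0 -3 0" --pt "50 0 0 -3 0"

```text
t: 10.5
tcp_pos: [0.5329, -0.1067, 0.1993]
ee_rot: [-1.886, 2.508, -0.004]
force: [-0.2, -0.0, -1.1]
grip_width: 0.0498
```

Emit:
servo_tool --pt "50 0.5 0 0 0" --pt "50 1 0 0 0" --pt "50 1.3 0 0 0" --pt "50 1.3 0 0 0"

```text
t: 10.9
tcp_pos: [0.513, -0.1703, 0.1959]
ee_rot: [1.885, -2.512, -0.002]
force: [0.5, 0.4, -0.4]
grip_width: 0.0501
```

```bash
python3 st.py 0 0.002 0.2; python3 look.py s7; python3 - <<'E'
from bench import bot
import cv2,numpy as np
from h import *
import st
c=bot.get_image('wrist')
for k,z in(('red',.042),('blue',.037)):
    for ce,a,r,cnt in blobs(c,k,30): print(k,ce,a,(st.tostand(ray(c,ce,z)[0])*1e3).round(1))
s=cv2.imread('pics/s7.png')
cv2.imwrite('pics/m7.png',np.hstack([cv2.resize(c['image'][100:384,120:360],(400,473)),cv2.resize(s,(400,473))]))
E
```

```text
stand xy mm [-74.3   3.6] z 195.9 F [ 0.45  0.37 -0.38] w 50.1 t 10.9
shift units [-1.49 -0.03 -0.08] turn units -0.05
window [252.  212.5] 28 [ 46.4 -31.6]
red [221.8 282.7] 243 [ 45.8 -31.7]
blue [281.8 200.9] 2337 [-48.5  32.8]
```

View pics/m7.png

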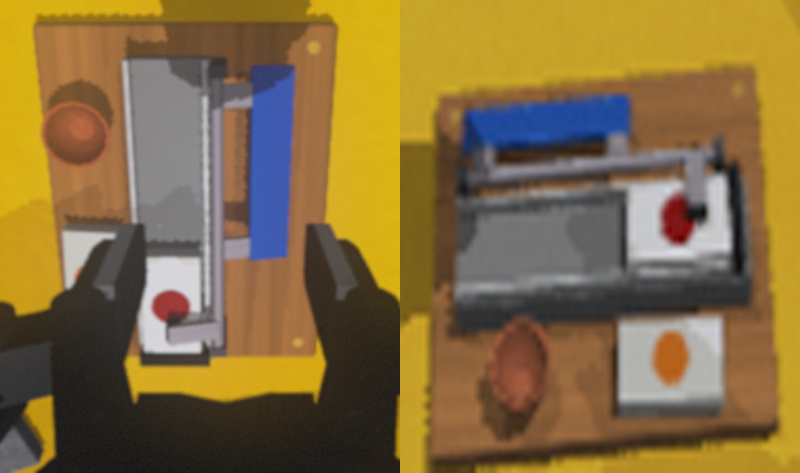

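The holder sits against the stop with the foot resting on it at (695,212). The window reads stand x of about 46 mm, the bar is released, and nothing else has moved. I hand in.

```bash
python3 -c "
from bench import bot
print(bot.sign_off())"
```

```text
the job is handed in; nothing more can be done
None
```

The holder is home against the end stop with the clip's foot resting on it, and the job is handed in; the hand-in gave no verdict.

**What I did:** I pressed the bar with one fingertip (about 5 N, tip about 35 mm up) and slid along it while the other tip pushed the holder beneath the foot. I stopped when the push force rose to about 10 N and motion stalled. Then I backed the pusher off about 8 mm with the bar still held, let the bar up and moved clear. It took about 11 s of the 40 s allowed.

**Last checks:**
- **Position:** the window centre measured x 45.8 and y -31.7 mm (wrist view), and x 46.4 and y -31.6 mm (scene view). Home is x 47.5 and y -30. The foot hides part of the window, which pulls the x reading low. My frame is only good to about 2–3 mm: early on, the cameras disagreed by about 3 mm across the lane.
- **Foot and bar:** the picture shows the foot on the holder and the bar released. I could not measure the clip angle or the foot's force directly.
- **Surroundings:** the spare and the dish show no visible shift. The arm stayed well clear of the other bystanders, but I did not re-measure them.

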